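# Find the filled objective by weight and show it

### The job

One of the two look-alike microscope objectives has its lenses in and is heavier; the other is an empty barrel. Lift the one on the robot's left a good 6 cm clear of its dish for a second to feel its weight, set it gently back in its own dish and let go, then lift the right one the same way. The program ends while the gripper is still holding the heavier one upright and still about 10 cm above the middle of the square light plate, not set down, with the lighter one standing in its own dish; keep both upright and leave everything else alone.

Things in the scene. Friction and masses are not known exactly. Their poses are not given: they have to be found in the camera images.
- left_objective: objective on the robot's left (+y), nose up in the left dish: aluminium barrel with a dark ring, 42 mm diameter up to 65 mm, then a 28 mm nose, 80 mm tall. Grip the barrel 15 to 50 mm above its base (60 N is safe). Origin: centre of its base; z up its axis. Looks like the other; one (which one varies) holds its lenses, the other is empty and at least 200 g lighter; both weigh under 0.5 kg.
- right_objective: objective on the robot's right (-y), nose up in the right dish: aluminium barrel with a dark ring, 42 mm diameter up to 65 mm, then a 28 mm nose, 80 mm tall. Grip the barrel 15 to 50 mm above its base (60 N is safe). Origin: centre of its base; z up its axis. Looks like the other; one (which one varies) holds its lenses, the other is empty and at least 200 g lighter; both weigh under 0.5 kg.
- left_dish: round shallow black parking dish on the robot's left (+y side), fixed, 74 mm across and 10 mm high; its flat floor is 4 mm above the bench and 54 mm across, so the 42 mm objective drops in with 6 mm play all round. Origin: centre of the underside; z up.
- right_dish: round shallow black parking dish on the robot's right (-y side), fixed, 74 mm across and 10 mm high; its flat floor is 4 mm above the bench and 54 mm across, so the 42 mm objective drops in with 6 mm play all round. Origin: centre of the underside; z up.
- light_plate: flat square light plate fixed on the bench beyond the two dishes, 100 x 100 mm, 12 mm thick, white lit face in a grey frame. Origin: centre of the underside; z up.
- eyepiece: bystander, loose: black eyepiece standing near the robot, 34 mm diameter, 48 mm tall; origin at its base centre
- petri_dish: bystander, loose: clear petri dish between the two parking dishes, 60 mm diameter, 14 mm high; origin at its base centre
- filter_cube: bystander, loose: black filter cube near the robot, 34 mm; origin at its base centre
- dropper_bottle: bystander, loose: amber bottle far left, 38 mm diameter, 85 mm tall; origin at its base centre
- jar: bystander, loose: glass jar far right, 54 mm diameter, 60 mm tall; origin at its base centre
- screwdriver: bystander, loose: screwdriver lying far right, 160 mm long; origin under its middle
Not all that is in view belongs to the job. What is shaped like the light_plate but blue or green is not meant.

How it is judged:
By the outcome, as a careful person would: the job done as asked, in the order asked, and still so for the second after the job is handed in, while the arm keeps its last pose, push and grip.
It also fails if it takes over 64 s, if anything falls off the work surface, if the arm or the gripper's body presses on something with over 40 N, if the wrist force passes 120 N, or if a joint passes its speed limit or range.

### The arm

A 7-joint arm with a two-finger parallel gripper is mounted at the origin on the work surface. World frame = base frame: x ahead of the robot, y to its left, z up, the work surface at z = 0. Lengths are in mm, angles in rad, forces in N, time in s.
With the tool pointing down it reaches from about 425 to 800 mm from the base axis. Payload 8.3 kg.
Tool frame: the origin (TCP) lies at the very end of the fingers, on their centre line; the grasp point (between the pads) lies 19 mm behind it; z points along the fingers, y is the line along which they close (so a half turn about z gives the same grasp; the last joint's range is limited). The gripper opens to 85 mm and grips with 20 to 120 N. Pads are 22 mm wide; open, the fingers measure 114 mm over their backs; the gripper's body (76 mm by 85 mm) begins 54 mm behind the grasp point. The pads swing forward as they close: fully open they stand 13 mm farther back than shut.
Start: joints at [1.175, 0.383, 0.016, 1.37, -0.006, 1.388, -0.046], TCP at [204.218, -590.676, 231.279] pointing down, gripper open.
Joint ranges: [-2.95, 2.95], [-0.25, 2.06], [-1.52, 1.56], [0.18, 2.33], [-1.44, 4.58], [0.02, 2.06], [-3.01, 3.01]. Speed limits (rad/s): [2.39, 2.39, 3.01, 3.01, 3.14, 3.14, 3.14].

### API

Orientations are given as a 3x3 rotation matrix whose columns are the frame's x, y, z axes.
In Python, from station import move_to, move_l, goto_joints, open_gripper, clamp, hold, solve_ik, get_state, camera, IKError, close_job, look_for, pinpoint gives the robot as it stands. Calls block until the motion is done:
- move_to(position, orientation): joint-space move of the TCP to a pose.
- move_l(position, ori=None, rate=150, contact_N=None): straight line of the TCP; ori=None keeps the orientation; rate is the mean speed in mm/s. With contact_N (N) it stops when the force on the tool has changed by that much, and returns True; else False.
- goto_joints(angles): joint-space move.
- open_gripper() and clamp(force=None): open the fingers fully, or close them until they stop; force is the grip in N (None keeps the last).
- hold(seconds).
- solve_ik(position, orientation): joint angles nearest the present ones, or None.
- get_state(): the state.
- camera(name): name is "scene" or "side" or "wrist"; returns a dict with "frame" (480x640x3 uint8, red, green, blue), "K" (3x3 intrinsics, pixels), "rvec" (rotation vector, rad) and "tvec" (3), from world to camera coordinates, as OpenCV has them; the wrist camera has in their place "tool_from_camera" (4x4, takes a point from camera to tool coordinates, whose origin is the TCP and whose axes are the flange's). Camera axes: x right, y down, z forward; pixel columns grow to the right and rows downward; lengths in mm; the calibration is good to about 2 mm. A picture is of the moment at which its call begins: read the wrist's pose just before it. There is no depth.
A pose or a line that the arm cannot do raises IKError and nothing moves.
- close_job(): hands the job in; it is judged then, once.
Trained networks look in the newest picture that a camera, given by its name, has taken for a name from the list of things; names that differ only in an ending like _2 or _b are one class to them, and where a whole thing is asked for, a point or a joint stands for the part that bears it (a point fixed in the world has none). Each returns a list of dicts, best first, with "conf" (0 to 1); they miss things now and then, are a little off and sometimes report something else, mostly with a low value. They report only what shows in the picture. A call takes as long as a camera call. They do not tell look-alikes from the thing itself.
- look_for(camera, thing): "xyz" ([x, y, z] in mm, in the coordinates of the camera as it stood for that picture, good to about 4 mm: the middle of the surface that is visible of it).
- pinpoint(camera, thing): "xyz" ([x, y, z] in mm, in the coordinates of the camera as it stood for that picture, good to about 4 mm: a listed point, or the origin of a listed thing).
The state is a dict: "clock": time; "qpos": joint angles; "dq": joint speeds; "tau": joint torques, N m; "eef_pos": TCP position; "ee_rot": TCP orientation; "contact_force": force on the tool from outside, world axes, zero at the start; "moment": the same for the moment, N m; "width": finger opening in mm; "grip_force": force on a finger pad.
Only numpy, scipy, OpenCV 4.12 (cv2) and the standard library are available. Lean on these libraries where they do the work, as an engineer would, in place of code of your own. Each camera call takes 0.05 s, during which the arm holds its last target. There are 200 camera calls.

## Working session

There is one attempt and no reset: what is moved stays moved. The work goes in short steps, each a Python script; the robot and the scene stay as the last script left them, time stands still between calls to the robot, and variables do not carry over. Pictures are saved under pics/ and viewed, at most 10 in all, crops included, and the job is handed in when it is done.

```bash
ls; mkdir -p pics; cat > h.py <<'E'
from station import *
import numpy as np, cv2
def toworld(cam,p,st=None):
    p=np.array(p,float)
    if 'rvec' in cam:
        R=cv2.Rodrigues(np.array(cam['rvec'],float))[0]
        return R.T@(p-np.array(cam['tvec'],float).ravel())
    T=np.array(cam['tool_from_camera']); t=T[:3,:3]@p+T[:3,3]
    return np.array(st['ee_rot'])@t+np.array(st['eef_pos'])
def save(c,n): cv2.imwrite('pics/'+n+'.png',cv2.cvtColor(c['frame'],cv2.COLOR_RGB2BGR))
E
python3 - <<'E'
from h import *
np.set_printoptions(precision=1,suppress=True)
for n in ['scene','side']:
    c=camera(n); save(c,n+'0')
    for t in ['left_objective','right_objective','left_dish','right_dish','light_plate','petri_dish','jar','dropper_bottle','eyepiece','filter_cube']:
        for d in pinpoint(n,t)[:4]:
            p=np.array(d['xyz']); uv=np.array(c['K'])@p; print(n,t,round(d['conf'],2),toworld(c,p),(uv/uv[2])[:2])
s=get_state(); print(s['clock'],s['ee_rot'],s['contact_force'])
E
```

```text
pics
scene left_objective 0.7 [524.9 132.8   0.5] [385.2 298. ]
scene right_objective 0.8 [ 470.7 -203.8    4.7] [274.8 189.9]
scene left_dish 0.97 [523.1 131.7   2.2] [385.4 296.5]
scene right_dish 0.9 [ 473.8 -205.8   -0. ] [273.2 191.8]
scene light_plate 0.96 [ 692.6 -227.3   -4.3] [182.5 247.8]
scene light_plate 0.81 [675.9 105.3  -5.1] [314.6 345.5]
scene light_plate 0.57 [653.  -61.7  -1.4] [256.6 281.7]
scene petri_dish 0.61 [499.6  -5.3   1.2] [336.8 249. ]
scene jar 0.76 [ 567.1 -333.3    0.3] [198.4 186. ]
scene dropper_bottle 0.88 [641.3 338.5  -0.8] [441.8 420.5]
scene eyepiece 0.83 [382.  183.7  -4.5] [455.9 268. ]
scene filter_cube 0.94 [ 380.4 -206.3    0.9] [304.8 168.6]
side left_objective 0.75 [527.8 136.    6.4] [281.5 203.3]
side left_objective 0.62 [653.6 -60.6   1.4] [367.2 245.9]
side right_objective 0.65 [ 476.9 -205.2    5.5] [322.5 330. ]
side right_objective 0.18 [644.6 334.7   1.8] [294.6 142.8]
side right_dish 0.9 [ 473.9 -205.6    0.6] [321.2 331.9]
side light_plate 0.87 [653.9 -56.7  -1.1] [366.4 245.2]
side light_plate 0.81 [ 693.8 -229.2    1.4] [424.9 299.2]
side light_plate 0.76 [680.5 107.    0.6] [344.  193.2]
side petri_dish 0.76 [499.7  -4.9  -0.1] [293.4 251.7]
side jar 0.74 [ 569.2 -330.4   -0.8] [397.7 369. ]
side dropper_bottle 0.69 [641.5 337.1  -0.9] [293.2 143.3]
side dropper_bottle 0.68 [523.3 132.9   4.5] [280.2 205.3]
side eyepiece 0.6 [378.4 185.5   1.6] [215.5 210.5]
side eyepiece 0.49 [ 472.9 -203.8   -2.3] [320.3 332.1]
1.1 [[ 0.9  0.3  0. ]
 [ 0.3 -0.9  0. ]
 [ 0.  -0.  -1. ]] [-0.4 -0.6 -0.5]
```

```bash
python3 - <<'E'
import cv2
a=cv2.imread('pics/scene0.png')[140:440,130:530]
cv2.imwrite('pics/crop.png',cv2.resize(a,(800,600),interpolation=cv2.INTER_CUBIC))
E
```

```text
(no output)
```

View pics/crop.png

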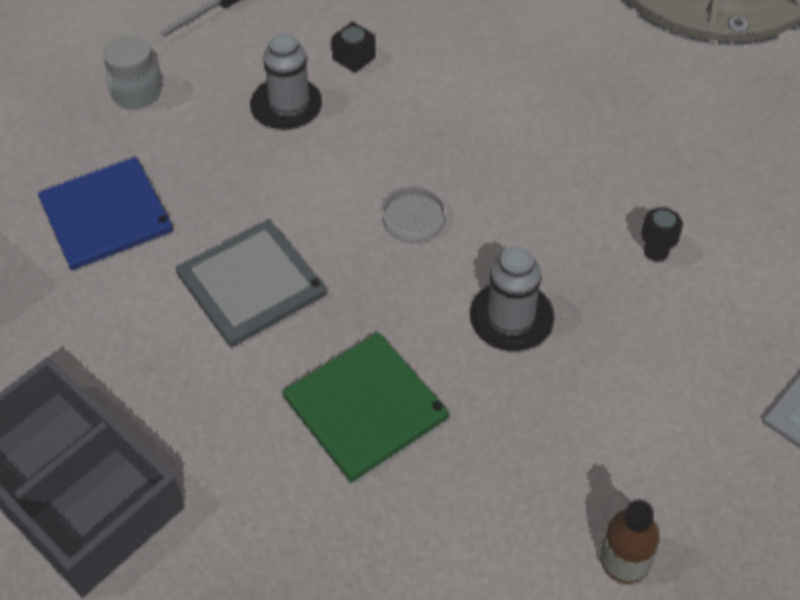

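View pics/side0.png

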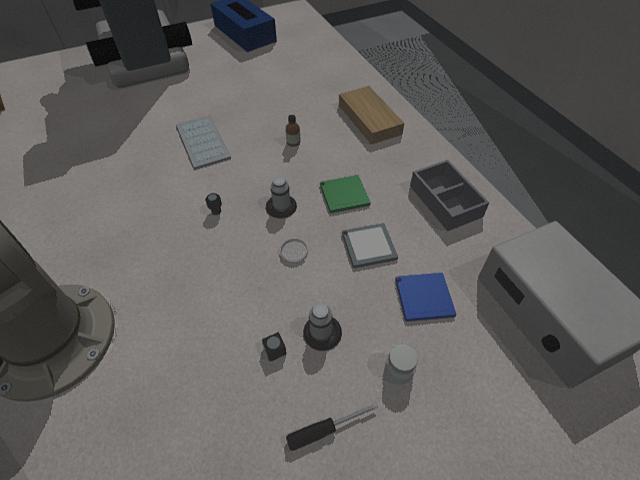

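Plate candidates: the blue one at (182,248), the white face in a grey frame at (257,282), and the green one at (315,345), all scene pixels. The white/grey one fits the description, and the crop confirms it at world (653,-59). Both views agree on the objectives: left (526,134), right (473,-205). Next I hover over the left one and refine with the wrist camera.

```bash
cat >> h.py <<'E'
np.set_printoptions(precision=2,suppress=True)
def Rd(yaw):
    c,s=np.cos(yaw),np.sin(yaw); return np.array([[c,s,0],[s,-c,0],[0,0,-1.]])
def look(name,things):
    st=get_state(); c=camera('wrist'); save(c,name); K=np.array(c['K'])
    for t in things:
        for d in pinpoint('wrist',t)[:3]:
            uv=K@np.array(d['xyz']); print(t,round(d['conf'],2),toworld(c,d['xyz'],st),(uv/uv[2])[:2])
    return c,st
def feel(n=10):
    f=[]
    for _ in range(n): f.append(get_state()['contact_force']); hold(.03)
    return np.mean(f,0)
E
python3 - <<'E'
from h import *
P=[526,134,230]
for y in np.arange(-1.5,1.7,.5):
    print(y,[solve_ik(p,Rd(y)) for p in (P,)])
y=float(np.arctan2(134,526))
move_to(P,Rd(y))
look('wl',['left_objective','left_dish'])
s=get_state();print(s['clock'],s['qpos'],s['eef_pos'],feel(5))
E
```

```text
-1.5 [array([ 0.63,  0.49, -1.28,  1.56,  0.47,  1.44,  2.54])]
-1.0 [array([-1.3 ,  0.49,  1.37,  1.64, -0.49,  1.42, -2.45])]
-0.5 [array([ 0.42,  0.33, -0.91,  1.57,  0.26,  1.37, -2.59])]
0.0 [array([ 0.44,  0.34, -0.94,  1.57,  0.28,  1.38, -2.1 ])]
0.5 [array([ 0.47,  0.35, -0.99,  1.57,  0.3 ,  1.38, -1.61])]
1.0 [array([ 0.5 ,  0.36, -1.02,  1.57,  0.31,  1.39, -1.12])]
1.5 [array([ 0.49,  0.36, -1.01,  1.57,  0.31,  1.39, -0.62])]
left_objective 0.91 [527.96 132.33   3.89] [318.67 206.39]
4.0417 [ 0.46  0.34 -0.96  1.57  0.28  1.38 -1.85] [526.22 133.35 229.91] [ 0.34 -0.04 -0.17]
```

View pics/wl.png

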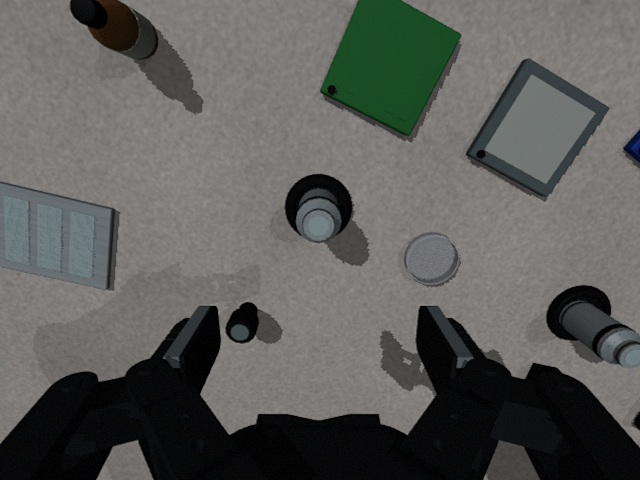

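The wrist view puts the left dish and base at pixel (318,207), so the base is at about (527,133) with z≈4, which matches the dish floor height. I'll grasp and lift it now.

```bash
cat >> h.py <<'E'
def grasp(x,y,z=21):
    move_l([x,y,120]); move_l([x,y,z],rate=80)
    hold(.2); f0=feel(8); clamp(50); hold(.2); s=get_state()
    print('grip',s['width'],s['grip_force'],s['eef_pos'],s['contact_force'],f0); return f0
def weigh(x,y,z=21):
    f0=grasp(x,y,z); move_l([x,y,z+95],rate=80); hold(.4); f=feel(40); hold(.2)
    s=get_state(); print('WEIGHT',f-f0,s['width'],s['clock']); return f-f0
E
python3 - <<'E'
from h import *
R=Rd(float(np.arctan2(134,526)))
c=None
st=get_state(); cam=camera('wrist'); K=np.array(cam['K'])
T=np.array(cam['tool_from_camera'])
for u in [(538,127)]:
    d=np.array(st['ee_rot'])@T[:3,:3]@np.linalg.solve(K,[*u,1]); o=toworld(cam,[0,0,0],st); print('plate',o+d*(12-o[2])/d[2])
weigh(527,133)
c=camera('side'); save(c,'lift1')
E
```

```text
plate [661.7  -58.86  12.  ]
grip 41.6639800307576 50.53988792002201 [527.11 132.89  21.28] [-1.8  -1.74  5.55] [ 0.2   0.02 -0.02]
WEIGHT [-0.15  0.06 -4.18] 41.622985413320905 10.95
```

View pics/lift1.png

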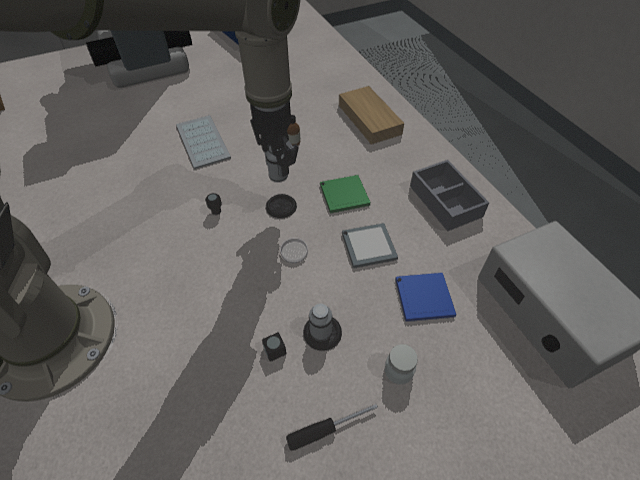

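The side view shows the left objective upright in the gripper above its dish (281,206). It weighs about 4.2 N, roughly 425 g, so it is heavy. I'll set it back and weigh the right one.

```bash
cat >> h.py <<'E'
def putback(x,y,z=21):
    move_l([x,y,z+8],rate=80); hold(.2)
    print('contact',move_l([x,y,z-3],rate=15,contact_N=4)); s=get_state(); print(s['eef_pos'],s['contact_force'])
    hold(.2); open_gripper(); hold(.2); move_l([x,y,z+110],rate=120)
E
python3 - <<'E'
from h import *
putback(527,133)
st=get_state(); print(st['clock'])
c=camera('side'); save(c,'put1')
d=pinpoint('side','left_objective'); print([(e['conf'],toworld(c,e['xyz'])) for e in d[:2]])
move_to([474,-205,200],Rd(float(np.arctan2(-205,474))))
hold(.1)
look('wr',['right_objective','right_dish']); print(get_state()['clock'],get_state()['qpos'])
E
python3 -c "
import cv2,numpy as np
a=cv2.imread('pics/put1.png')[150:270,200:360];b=cv2.imread('pics/wr.png')
a=cv2.resize(a,(400,300),interpolation=2);b=cv2.resize(b,(400,300));cv2.imwrite('pics/c2.png',np.hstack([a,b]))"
```

```text
contact True
[526.95 132.97  21.27] [ 0.26 -1.16  6.45]
14.9667
[]
right_objective 0.62 [ 375.58 -199.65    1.55] [350.46 295.13]
right_objective 0.16 [651.77 -60.52  -2.58] [103.49 100.68]
right_dish 0.92 [ 476.57 -209.76    1.57] [323.36 209.08]
16.6333 [ 1.1   0.28 -0.9   1.68  0.22  1.29 -1.81]
```

View pics/c2.png

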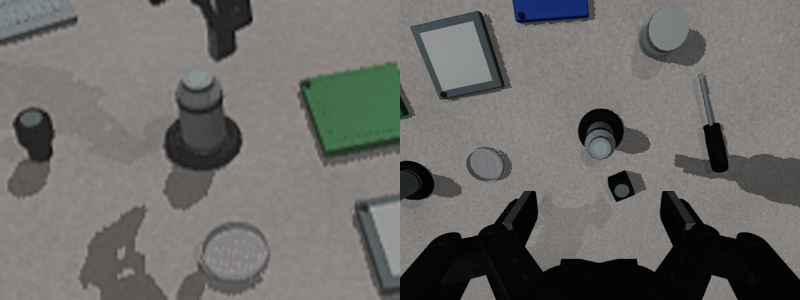

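Left is standing upright in its dish. The right dish shows in the wrist picture at full-size pixel (323,209). The network's 0.62 "right_objective" hit is really the filter cube. I'll check the nose-top pixel (319,236) at z=84, then lift.

```bash
python3 - <<'E'
from h import *
st=get_state(); cam=camera('wrist'); K=np.array(cam['K']);T=np.array(cam['tool_from_camera'])
def ray(u,z):
    d=np.array(st['ee_rot'])@T[:3,:3]@np.linalg.solve(K,[*u,1]); o=toworld(cam,[0,0,0],st); return o+d*(z-o[2])/d[2]
t=ray((319,236),84); print(t, ray((97,88),12))
x,y=np.array([474.5,-206.5])*.5+t[:2]*.5; print(x,y)
assert np.hypot(x-474.5,y+206.5)<4
w=weigh(x,y); c=camera('side'); save(c,'lift2')
np.save('xy.npy',[x,y])
E
```

```text
[ 474.96 -204.82   84.  ] [658.38 -69.56  12.  ]
474.728434663542 -205.66022888271056
grip 40.46007083536536 50.7935462705791 [ 474.96 -205.66   21.25] [-0.86 -0.5   5.04] [-0.01  0.18 -0.29]
WEIGHT [ 0.02 -0.27 -1.24] 40.51817432071312 23.175
```

View pics/lift2.png

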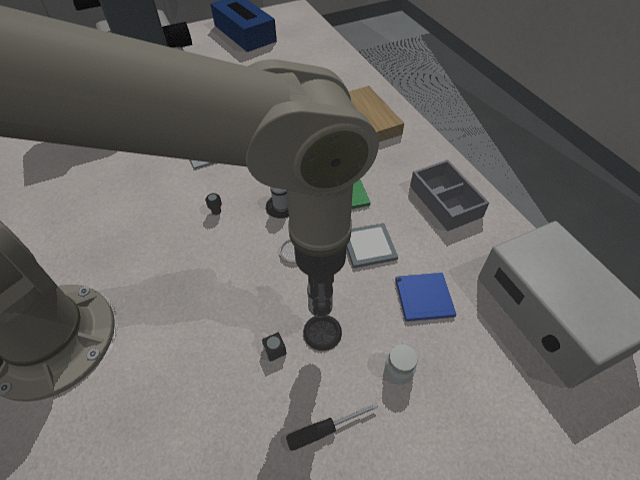

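The right objective, lifted upright above its dish (323,332), weighs about 1.2 N, so the left one is the heavier. I'll put the right one back, pin down the plate centre from its lit face, and fetch the left one.

```bash
python3 - <<'E'
from h import *
x,y=np.load('xy.npy'); putback(x,y)
for n,(u,v) in [('scene',(256,280)),('side',(370,244))]:
    c=camera(n); 
    if n=='side': save(c,'put2')
    K=np.array(c['K']); Rm=cv2.Rodrigues(np.array(c['rvec'],float))[0]; o=toworld(c,[0,0,0])
    im=cv2.imread(f'pics/{n}0.png'); g=im.min(2); 
    m=(abs(im.astype(int)-np.median(im[v-3:v+4,u-3:u+4].reshape(-1,3),0)).max(2)<14).astype(np.uint8)
    m=cv2.morphologyEx(m,cv2.MORPH_OPEN,np.ones((3,3)))
    _,lab,stt,_=cv2.connectedComponentsWithStats(m); l=lab[v,u]
    cs=cv2.findContours((lab==l).astype(np.uint8),0,2)[0][0]
    W=[]
    for q in cv2.boxPoints(cv2.minAreaRect(cs)).tolist()+[list(np.mean(cs[:,0],0))]:
        pass
    pts=[]
    for p in np.argwhere(lab==l)[:,::-1]:
        d=Rm.T@np.linalg.solve(K,[*p,1]); pts.append((o+d*(12-o[2])/d[2])[:2])
    r=cv2.minAreaRect(np.array(pts,np.float32)); print(n,r,stt[l])
print(get_state()['clock'])
move_to([527,133,150],Rd(float(np.arctan2(134,526))))
look('wl2',['left_objective','left_dish'])
print(get_state()['clock'])
E
python3 -c "
import cv2,numpy as np
a=cv2.imread('pics/put2.png')[270:390,240:400];b=cv2.imread('pics/wl2.png')
a=cv2.resize(a,(400,300),interpolation=2);b=cv2.resize(b,(400,300));cv2.imwrite('pics/c3.png',np.hstack([a,b]))"
```

```text
contact True
[ 474.67 -205.68   21.24] [-0.88 -0.21  6.15]
scene ((655.5771484375, -62.33456802368164), (76.96542358398438, 77.6511459350586), 77.79082489013672) [ 227  256   56   46 1479]
side ((656.6090087890625, -61.664974212646484), (76.13023376464844, 77.31820678710938), 78.06454467773438) [349 228  42  32 958]
27.275
left_objective 0.65 [527.4  133.65   6.19] [314.62 227.13]
left_objective 0.6 [657.45 -61.5   -1.06] [584.9  132.08]
28.7167
```

View pics/c3.png

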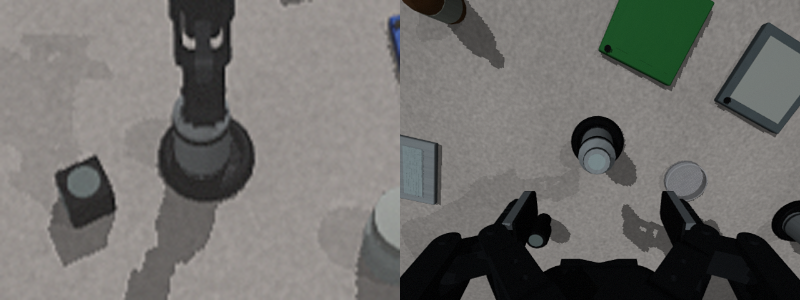

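Both objectives stand in their dishes. Both cameras put the plate's lit face at (656,-62), with a square of about 77 mm, which is consistent. Now for the final lift and carry.

```bash
python3 - <<'E'
from h import *
f0=grasp(527,133)
move_l([527,133,150],rate=80)
move_l([656,-62,150],rate=110); move_l([656,-62,129],rate=50); hold(.8)
s=get_state(); print(s['clock'],s['eef_pos'],s['width'],s['grip_force'],feel(8)-f0,s['ee_rot'])
c=camera('side'); save(c,'fin_side'); c=camera('scene'); save(c,'fin_scene')
for t in ('left_objective','right_objective'):print(t,[(e['conf'],toworld(c,e['xyz'])) for e in pinpoint('scene',t)[:2]])
E
python3 -c "
import cv2,numpy as np
a=cv2.imread('pics/fin_side.png')[100:400,180:480];b=cv2.imread('pics/fin_scene.png')[120:420,120:420]
cv2.imwrite('pics/c4.png',cv2.resize(np.hstack([a,b]),(800,400)))"
```

```text
grip 41.44188716083588 50.54538901895285 [527.07 133.04  21.25] [-2.17 -0.81  4.42] [-0.42 -0.05 -0.27]
37.0167 [656.01 -61.98 129.  ] 41.79914387257277 51.009266674518585 [ 0.22  0.11 -3.82] [[ 0.97  0.25  0.  ]
 [ 0.25 -0.97  0.  ]
 [ 0.   -0.   -1.  ]]
left_objective [(0.86, array([652.53, -60.63, 110.06]))]
right_objective [(0.63, array([ 469.62, -204.45,    5.4 ]))]
```

View pics/c4.png

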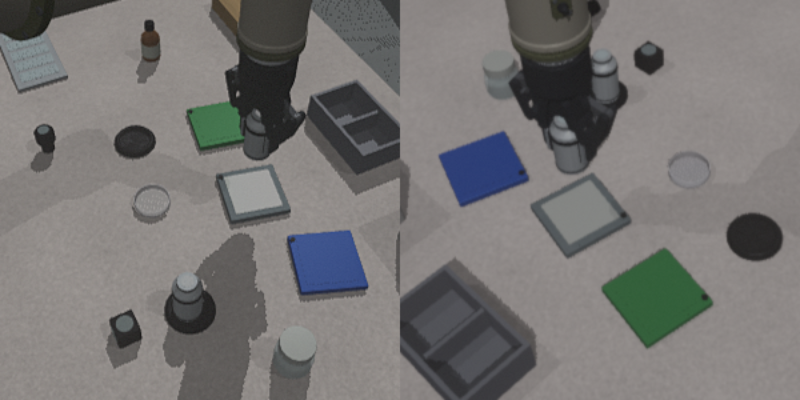

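The heavy left objective is held upright above the light plate with its base at z≈110. The right one stands in its dish and nothing else has moved.

```bash
python3 -c "
from station import *
print(close_job())"
```

```text
the job is handed in; nothing more can be done
None
```

Job handed in at about 37 s of the 64 s limit: the left objective is the heavier one (about 4.2 N against 1.2 N) and is held upright about 10 cm above the middle of the light plate, with the lighter right one standing in its own dish.

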